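Load a sprung drilling jig

TASK

Load the sawn wooden offcut into the drilling jig: use the offcut's end to press the sprung pusher back, then lower the offcut flat into the nest so that the spring clamps it against the low end stop. Then swing the drill plate by its upright knob all the way closed across the offcut. Leave the other objects on the bench where they are.

Things in the scene. Friction and masses are not known exactly. Their poses are not given: they have to be found in the camera images.
- offcut: Bare sawn wood offcut, a flat rectangular block 46 (x) x 110 (y) x 23 (z) mm, about 0.07 kg, loose on the bench to the left or right of the jig. Origin: centre of its underside; y is its long axis, z up. Either end may go to the pusher.
- jig: Drilling jig screwed down on the board: base plate 132 x 210 x 12 mm (x -52..80, y -70..140). Origin: on the board under a seated offcut's centre. Seated, the offcut lies along jig y (either way round) at x = 0, y = 0, underside at z = 12 mm. Pusher at its +y end with its barrel behind (y 84..140, top z 48); plate pivot at x = 58, y = -32.
- board: Fixed plain wooden work board 315 (x) x 380 (y) mm on two battens, top 60 mm above the bench, under the jig. Origin: centre of its underside, on the bench. The jig stands on it, so the jig frame lies 60 mm above the bench; the offcut starts beside the board on the bench.
- end_stop (a point): Middle of the inner face of the low end stop, at jig x = 0, y = -55, z = 19 mm: a dark bar 60 mm wide, top at z = 26 mm in the jig frame. The offcut's end rests against its +y side.
- nest (a point): Centre of the nest's floor (jig 0, 0, 12 mm). Four dark side lugs, tops at z = 26 mm in the jig frame, inner faces at jig x = +-26 mm (nest 52 mm wide), stand at y = 28..48 and y = -55..-45 mm; between them the sides are open for the fingers.
- pusher (a joint): Slide of the sprung pusher along jig +y, metres: 0 at rest (face at jig y = 43 mm, so the gap to the end stop is 98 mm, shorter than the offcut), 0.026 fully pressed back. Springs back by itself: about 4 N to start, 7 N at 0.012 (offcut seated), 11 N at 0.026.
- pusher_face (a point): Centre of the pusher's face, a steel plate 44 mm wide (x) and 42 mm tall, from z = 15 to 57 mm in the jig frame, higher than the end stop; it looks to jig -y.
- plate (a joint): Angle of the drill plate about its upright pivot, rad: 0 = fully closed (it points to jig -x across the seated offcut, against its stop), up to 1.9; at 1.57 it points to jig -y, clear of the nest. It opens counter-clockwise seen from above. Starts open (1.3 to 1.75), stays where it is left; light friction (0.05 N m).
- knob (a point): Middle of the upright black knob on the free end of the drill plate: a round post 14 mm across and 30 mm tall, from z = 46 to 76 mm in the jig frame, 94 mm from the pivot. The plate is a steel bar 22 mm wide and 8 mm thick, underside at z = 38 mm, so it passes 3 mm above a fully seated offcut.
- pivot (a point): Pivot of the drill plate, at z = 50 mm in the jig frame, where its hub (28 mm across) ends; a screw head rises 4 mm above it.
- red_block: Bystander: painted block 42 x 60 x 35 mm, on the other side of the jig from the offcut. Origin: centre of its underside.
- padlock: Bystander: brass padlock lying flat, 70 x 45 x 18 mm, on the bench behind the places where the offcut and the block may lie. Origin: centre of its underside.
- spark_plug: Bystander: spark plug lying, 22 x 62 x 20 mm, on the bench behind the places where the offcut and the block may lie. Origin: centre of its underside.

How it is judged:
By the outcome, as a careful person would: the job done as asked, in the order asked, and still so for the second after the job is handed in, with the robot touching nothing.
It also fails if it takes over 61 s, if anything falls off the work surface, if the arm or the gripper's body presses on something with over 40 N, if the wrist force passes 120 N, or if a joint passes its speed limit or range.

ROBOT

A 6-joint arm with a two-finger parallel gripper is mounted at the origin on a cart in front of the work surface, level with it; the furniture and walls round the work are solid. World frame = base frame: x ahead of the robot, y to its left, z up, the work surface at z = 0. Lengths are in m, angles in degrees, forces in N, time in s.
With the tool pointing down it reaches from about 0.375 to 0.9 m from the base axis. Payload 3.1 kg.
Tool frame: the origin (TCP) lies midway between the tips of the shut fingers; the grasp point (between the pads) lies 19 mm behind it; z points along the fingers, y is the line along which they close (so a half turn about z gives the same grasp; the last joint's range is limited). The gripper opens to 87 mm and grips with 3 to 60 N. Pads are 19 mm wide; open, the fingers measure 117 mm over their backs; the gripper's body (75 mm by 190 mm) begins 51 mm behind the grasp point.
Start: joints at [65.575, 30.224, 82.088, -0, 67.689, -10.227], TCP at [0.153, 0.606, 0.223] pointing down, gripper open.
Joint ranges: [-176.69, 176.69], [-43.24, 126.21], [12.49, 139.97], [-82, 262], [0, 151.66], [-163.58, 163.58]. Speed limits (degrees/s): [159.86, 159.86, 180, 180, 180, 180].

INTERFACE

Orientations are given as a 3x3 rotation matrix whose columns are the frame's x, y, z axes.
In Python, from rig import bot, imaging, sensors, hand_in gives the robot as it stands (bot), with the cameras (imaging), the job as plain functions and the readings (sensors).
- The arm moves only by the tool pendant, called after ">>>" as name(argument=value, ...) on one line, values as JSON. Schema: {"type":"object","properties":{"steps":{"type":"string"},"only":{"type":"string"},"quiet":{"type":"boolean"},"lines":{"type":"string"}},"required":["steps"],"additionalProperties":false}. steps is a string of 1 to 20 rows, parted by semicolons, with the numbers parted by spaces; each row has 7 numbers: dx, dy, dz in normalised numbers (1 is 1 m), then a rotation vector rx, ry, rz in fractions of the full range, 1 being pi rad, then the opening from 0.0 (shut) to 1.0 (fully open); each row is the pose to reach, as a shift and turn from the pose commanded when the call began, along the tool's axes at that moment; what a row does not reach only later rows make up. A row lasts 1/10 s, in which the tool goes at most 0.05 m and 8.59 degrees, less where a joint would pass 70% of its speed; a pose out of reach is approached as far as the arm can. The fingers move at their own pace and stop on an object; the grip force is fixed at half the most. Time passes only in rows, so rows that do not move let the fingers close. The tool returns the time, the measured TCP pose, the force, the opening and the grip force at its end. only (a regular expression) keeps the lines of the reply that match it, lines (a string "A,B") keeps lines A to B, and quiet returns only ok. A shift or turn number past 1, either way, is cut back to 1. Input that does not fit is refused with a message, and nothing moves.
- sensors.read_state(): the state, without advancing time (a new reading comes with each control period).
- imaging.capture(name): name is "side" or "top"; returns a dict with "color" (420x560x3 uint8, red, green, blue), "K" (3x3 intrinsics, pixels), "D" ([k1, k2, p1, p2, k3] as OpenCV has them; the pictures are not rectified), "view" (4x4, takes a point from world to camera coordinates). Camera axes: x right, y up, looking along -z (the intrinsics and any distortion apply to the point x, -y, -z); pixel columns grow to the right and rows downward; lengths in m; the calibration is good to about 2 mm. A picture is of the moment at which its call begins. There is no depth.
- hand_in(): hands the job in; it is judged then, once.
The state is a dict: "time_s": time; "joint_positions": joint angles; "qvel": joint speeds; "tau": joint torques, N m; "position": TCP position; "tcp_rot": TCP orientation; "force": force on the tool from outside, world axes, zero at the start; "moment": the same for the moment, N m; "opening": opening from 0.0 (shut) to 1.0 (fully open); "grasp_force": force on a finger pad.
Only numpy, scipy, OpenCV 4.12 (cv2) and the standard library are available. Lean on these libraries where they do the work, as an engineer would, in place of code of your own. Each camera call takes 0.05 s, during which the arm holds its last target. There are 200 camera calls.

## Working session

There is one attempt and no reset: what is moved stays moved. The work goes in short steps, Python scripts to look and compute and a tool call to move; the robot and the scene stay as the last step left them, time stands still between calls to the robot, and variables do not carry over. Pictures are saved under pics/ and viewed, at most 10 in all, crops included, and the job is handed in when it is done.

```bash
ls; mkdir -p pics; python3 - <<'E'
from rig import bot, imaging, sensors, hand_in
import cv2,pickle
d={}
for n in("side","top"):
    c=imaging.capture(n);d[n]=c
    cv2.imwrite(f"pics/{n}0.png",cv2.resize(c["color"][:,:,::-1],(784,588),interpolation=cv2.INTER_CUBIC))
    print(n,c["K"].round(1).tolist(),c["D"],c["view"].round(3).tolist())
pickle.dump(d,open("d0.pkl","wb"))
s=sensors.read_state();print(s["position"],s["tcp_rot"],s["time_s"],s["force"])
E
```

```text
pics
rig.py
side [[492.0, 0.0, 278.5], [0.0, 492.0, 203.7], [0.0, 0.0, 1.0]] [-0.10302573  0.          0.          0.          0.        ] [[0.837, -0.548, -0.01, -0.421], [0.29, 0.427, 0.857, -0.238], [-0.465, -0.72, 0.516, -1.235], [0.0, 0.0, 0.0, 1.0]]
top [[522.0, 0.0, 280.9], [0.0, 522.0, 208.7], [0.0, 0.0, 1.0]] [-0.04811064  0.          0.          0.          0.        ] [[0.028, -1.0, -0.009, -0.006], [0.985, 0.026, 0.173, -0.523], [-0.173, -0.014, 0.985, -1.332], [0.0, 0.0, 0.0, 1.0]]
[0.15301389 0.60529978 0.22166727] [[-9.69446786e-01  2.45300402e-01 -8.01749060e-04]
 [ 2.45301480e-01  9.69445188e-01 -1.79191599e-03]
 [ 3.37694056e-04 -1.93383743e-03 -9.99998073e-01]] 0.1 [-0.34676391 -0.28626635 -0.72307367]
```

View pics/side0.png

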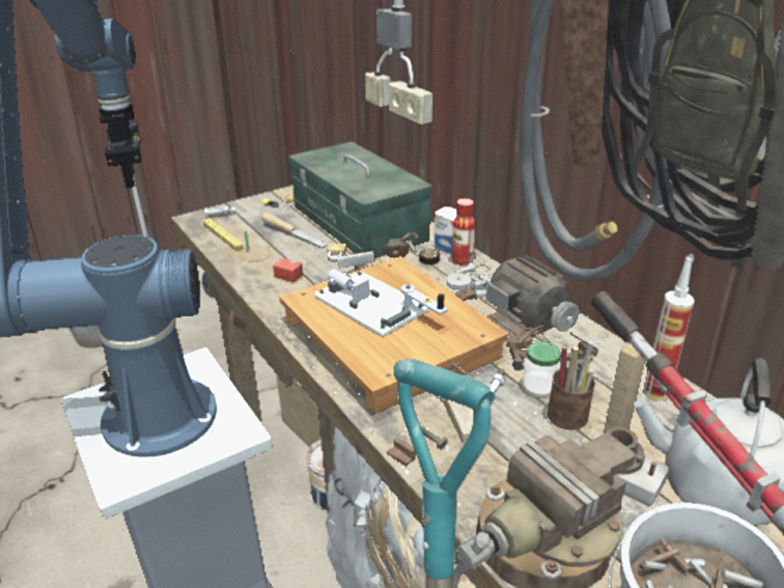

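View pics/top0.png

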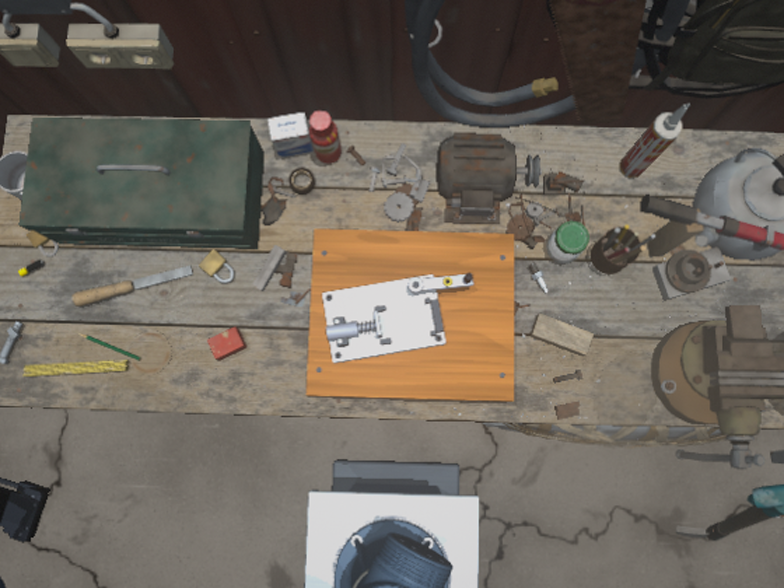

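The side view shows the jig at about (375,300) with the knob at (441,300). In the top view the offcut is at (562,334), the jig at (385,320), the knob at (468,279) and the red block at (226,343). Next I'll view enlarged crops.

```bash
python3 - <<'E'
import pickle,cv2,numpy as np
d=pickle.load(open("d0.pkl","rb"))
t=d["top"]["color"][:,:,::-1];s=d["side"]["color"][:,:,::-1]
# top crop: cols 222..432 rows 182..272 x3.8 ; 
def g(im,x0,y0,w,h,k,st=10):
    o=cv2.resize(im[y0:y0+h,x0:x0+w],None,fx=k,fy=k,interpolation=cv2.INTER_CUBIC)
    for x in range((x0+9)//10*10,x0+w,st):
        cv2.line(o,(int((x-x0+.5)*k),0),(int((x-x0+.5)*k),5),(0,0,255),1);
        if x%20==0: cv2.putText(o,str(x),(int((x-x0+.5)*k)-10,15),0,.35,(0,0,255),1)
    for y in range((y0+9)//10*10,y0+h,st):
        cv2.line(o,(0,int((y-y0+.5)*k)),(5,int((y-y0+.5)*k)),(0,0,255),1)
        cv2.putText(o,str(y),(7,int((y-y0+.5)*k)+4),0,.35,(0,0,255),1)
    return o
cv2.imwrite("pics/t1.png",g(t,225,188,115,80,6.9))
cv2.imwrite("pics/s1.png",g(s,215,182,115,62,6.9))
a=g(t,370,215,60,50,6.6);b=g(s,270,245,60,75,6.6)
m=np.zeros((600,800,3),np.uint8);m[:a.shape[0],:a.shape[1]]=a;m[:b.shape[0],402:402+b.shape[1]]=b[:, :398]
cv2.imwrite("pics/o1.png",m)
E
```

```text
(no output)
```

View pics/t1.png

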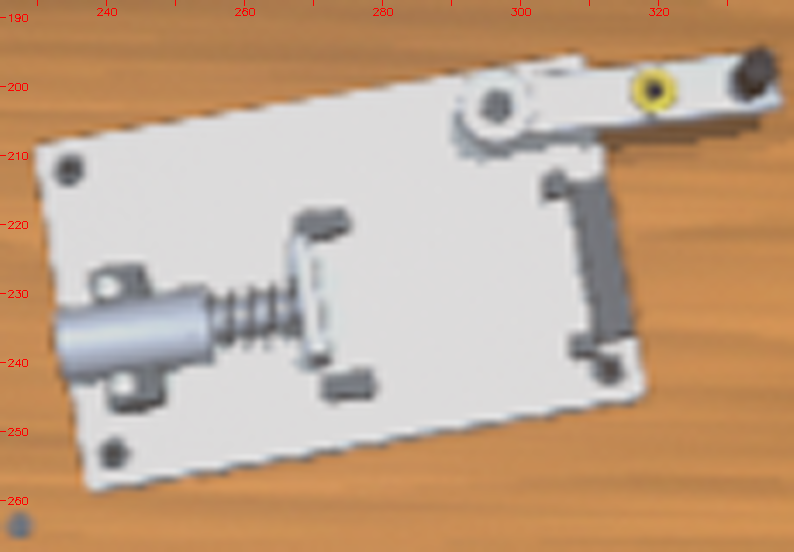

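View pics/s1.png

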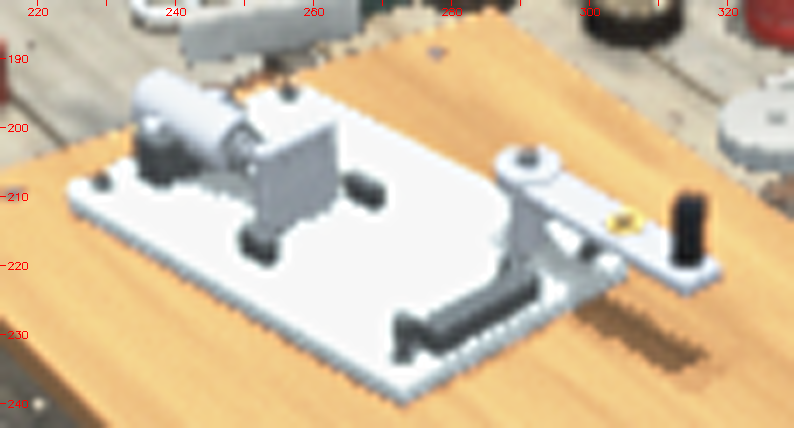

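View pics/o1.png

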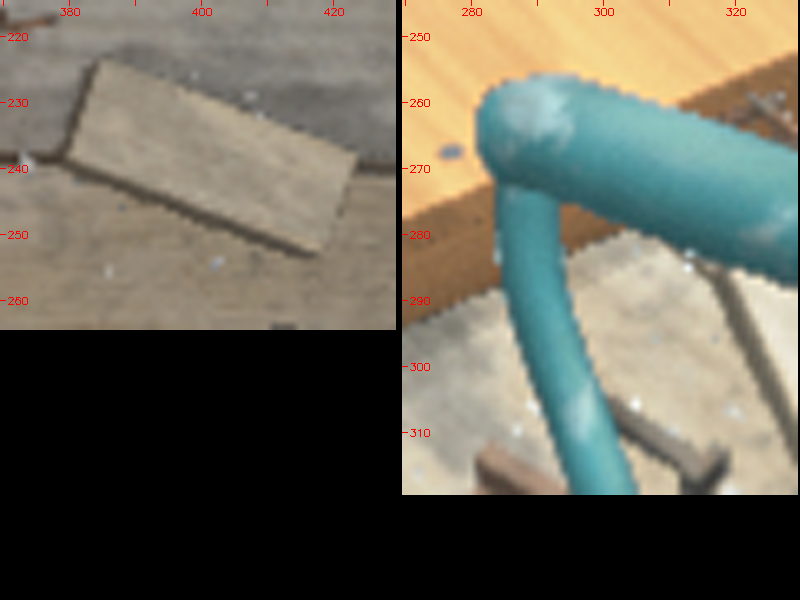

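The crops show these original pixels. Top: base-plate corners (229.6,209), (237.5,258.5), (318,244.3), screw head (296.5,202.7), knob top (334.6,196.5). Side: corners (224.6,209), (273.1,238.5), (305.5,219.9), screw head (291,204.4), knob top (314.4,210.2). Offcut corners in the top view: (384.2,223.6), (423.6,238), (418.3,253), (379.5,238). In the side view the shovel handle partly hides the offcut.

```bash
cat > h.py <<'E'
import numpy as np,cv2,pickle
from scipy.optimize import least_squares as LS
F=np.diag([1.,-1,-1])
def proj(c,P):
    P=np.atleast_2d(P).astype(float);R=F@c["view"][:3,:3];t=F@c["view"][:3,3]
    return cv2.projectPoints(P,cv2.Rodrigues(R)[0],t,c["K"],c["D"])[0][:,0]
def ray(c,uv):
    R=F@c["view"][:3,:3];t=F@c["view"][:3,3]
    p=cv2.undistortPoints(np.array([[uv]],float),c["K"],c["D"])[0,0]
    v=R.T@np.r_[p,1];return -R.T@t,v/np.linalg.norm(v)
def tri(a,ua,b,ub):
    (o,v),(q,w)=ray(a,ua),ray(b,ub)
    s=np.linalg.lstsq(np.c_[v,-w],q-o,rcond=None)[0]
    A,B=o+s[0]*v,q+s[1]*w
    return (A+B)/2,np.linalg.norm(A-B)
def T(x,y,z,th,P):
    P=np.atleast_2d(P);c,s=np.cos(th),np.sin(th)
    return P@np.array([[c,s,0],[-s,c,0],[0,0,1]])+[x,y,z]
E
python3 - <<'E'
from h import *
d=pickle.load(open("d0.pkl","rb"));t,s=d["top"],d["side"]
for n,a,b in(("scr",(296.5,202.7),(291,204.4)),("knob",(334.6,196.5),(314.4,210.2)),("cL",(229.6,209),(258,193.8)),("cF",(237.5,258.5),(224.6,209)),("cR",(318,244.3),(273.1,238.5))):
    print(n,*tri(t,a,s,b))
J=np.array([[80,140,12],[-52,140,12],[-52,-70,12],[58,-32,54]])/1000
ut=np.array([(229.6,209),(237.5,258.5),(318,244.3),(296.5,202.7)]);us=np.array([(258,193.8),(224.6,209),(273.1,238.5),(291,204.4)])
kt,ks=(334.6,196.5),(314.4,210.2)
def res(p):
    W=T(*p[:4],J);a=p[4];K=T(*p[:4],np.array([.058-.094*np.cos(a),-.032-.094*np.sin(a),.076]))
    return np.r_[(proj(t,W)-ut).ravel(),(proj(s,W)-us).ravel(),(proj(t,K)-kt).ravel(),(proj(s,K)-ks).ravel()]
r=LS(res,[.5,0,.06,-.1,1.5],x_scale=[.01,.01,.01,.1,.1]);print(r.x,np.degrees(r.x[3:]));print(r.fun.round(1))
uo=np.array([(384.2,223.6),(423.6,238),(418.3,253),(379.5,238)])
O=np.array([[23,55,23],[23,-55,23],[-23,-55,23],[-23,55,23]])/1000
for fz in(1,0):
    f=lambda p:(proj(t,T(p[0],p[1],p[3]*fz,p[2],O))-uo).ravel()
    q=LS(f,[.5,-.3,-.3,0],x_scale=[.01,.01,.1,.01]);print(q.x,np.degrees(q.x[2]),q.fun.round(1))
print(proj(s,T(q.x[0],q.x[1],0,q.x[2],O)))
im=s["color"][:,:,::-1];x0,y0=280,235
cv2.imwrite("pics/o2.png",cv2.resize(im[y0:y0+80,x0:x0+100],None,fx=6,fy=6,interpolation=cv2.INTER_CUBIC))
E
```

```text
scr [ 0.52692091 -0.03111487  0.11310258] 9.820788173014998e-05
knob [ 0.54008474 -0.12417699  0.13699616] 0.0010633994987490816
cL [0.51623462 0.1401478  0.06944279] 0.005082629993750761
cF [0.38686578 0.11477198 0.07161662] 0.0016312043660748838
cR [ 0.42832396 -0.08941931  0.06755138] 0.00038783307734926775
[ 0.46470749 -0.0114414   0.05840754  0.19650417  1.5133803 ] [11.25885942 86.71030395]
[-0.1 -0.8 -0.2 -0.1  0.3  0.3  0.1 -0.3 -1.1 -0.3 -0.5  0.3 -0.1 -0.6
  0.4  0.2 -0.   0.1  0.5  0.8]
[ 0.45768256 -0.31717313 -0.33890154 -0.01658403] -19.417627963056095 [ 0.7 -0.6 -0.2 -0.6 -0.3  0.4 -0.2  0.8]
[ 0.45563483 -0.3135222  -0.33868108  0.        ] -19.404996214984312 [ 0.5 -0.8  0.1 -0.6 -0.1  0.6 -0.5  0.8]
[[333.27157404 277.57390238]
 [348.37438611 306.07939055]
 [330.1306787  309.51110691]
 [316.18780351 280.52525947]]
```

View pics/o2.png

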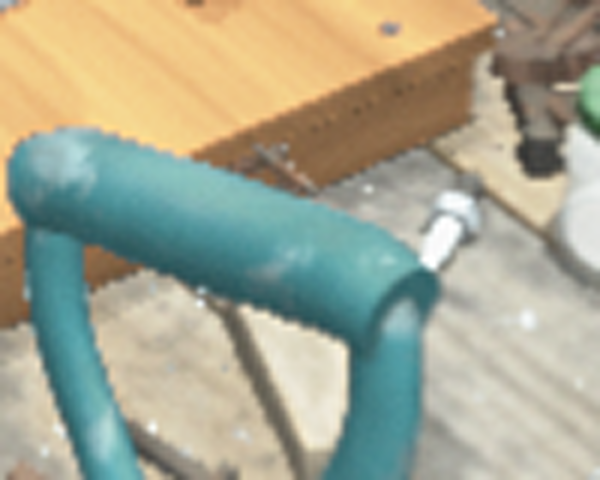

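The side crop shows the offcut's upper-left top edge running from about (318.7,285) to (332,309.5) in original pixels. That agrees within 1–2 px with the edge predicted for a top at z = 23 mm. The jig fit (11.3°, z 58 mm, knob top 137 mm) matches the stated sizes.

```bash
cat >> h.py <<'E'
from scipy.spatial.transform import Rotation as Ro
def Rdown(psi):
    a=np.radians(psi);y=np.array([np.cos(a),np.sin(a),0]);z=np.array([0,0,-1.]);return np.c_[np.cross(y,z),y,z]
def go(*tg):
    from rig import bot, imaging, sensors, hand_in
    s=sensors.read_state();R=np.array(s["tcp_rot"]);p=np.array(s["position"])
    for x,y,z,psi in tg:
        print((R.T@(np.array([x,y,z])-p)).round(4),Ro.from_matrix(R.T@Rdown(psi)).as_rotvec(degrees=True).round(2))
JX,JY,JT=0.4647,-0.0114,np.radians(11.26)
def jig(x,y,z): return T(JX,JY,.0595,JT,np.array([x,y,z]))[0]
E
python3 - <<'E'
from h import *
d=pickle.load(open("d0.pkl","rb"));t,s=d["top"],d["side"]
uo=np.array([(384.2,223.6),(423.6,238),(418.3,253),(379.5,238)])
O=np.array([[23,55,0],[23,-55,0],[-23,-55,0],[-23,55,0]])/1000
e=np.array([(318.7,285.3),(325,297),(332,309.5)])
def f(p):
    W=T(p[0],p[1],p[3],p[2],O);a,b=proj(s,W[[2,3]]);n=np.array([-(b-a)[1],(b-a)[0]]);n/=np.linalg.norm(n)
    return np.r_[(proj(t,W)-uo).ravel(),(e-a)@n]
q=LS(f,[.5,-.3,-.3,0],x_scale=[.01,.01,.1,.01]);print(q.x,np.degrees(q.x[2]),q.fun.round(1))
go((.45,.2,.25,30),(.457,-.309,.12,-19.4))
E
```

```text
[ 0.45483491 -0.31181015 -0.32769335  0.03113165] -18.775445982496635 [ 0.3 -0.8  0.2 -0.9  0.2  0.4 -0.6  1.  -0.4  0.   0.7]
[-0.3873 -0.3201 -0.0278] [-1.10e-01  3.00e-02  4.58e+01]
[-0.519  -0.8116  0.1031] [-1.00e-01  8.00e-02  9.52e+01]
```

Units first: turns go in shares of pi rad. So 95.2 degrees / 180 = 0.5289.

>>> pendant(steps="-0.387 -0.32 -0.028 0 0 0.2544 1;-0.387 -0.32 -0.028 0 0 0.2544 1;-0.387 -0.32 -0.028 0 0 0.2544 1;-0.387 -0.32 -0.028 0 0 0.2544 1;-0.387 -0.32 -0.028 0 0 0.2544 1;-0.387 -0.32 -0.028 0 0 0.2544 1;-0.387 -0.32 -0.028 0 0 0.2544 1;-0.387 -0.32 -0.028 0 0 0.2544 1;-0.387 -0.32 -0.028 0 0 0.2544 1;-0.387 -0.32 -0.028 0 0 0.2544 1;-0.519 -0.812 0.103 0 0 0.5289 1;-0.519 -0.812 0.103 0 0 0.5289 1;-0.519 -0.812 0.103 0 0 0.5289 1;-0.519 -0.812 0.103 0 0 0.5289 1;-0.519 -0.812 0.103 0 0 0.5289 1;-0.519 -0.812 0.103 0 0 0.5289 1;-0.519 -0.812 0.103 0 0 0.5289 1;-0.519 -0.812 0.103 0 0 0.5289 1;-0.519 -0.812 0.103 0 0 0.5289 1;-0.519 -0.812 0.103 0 0 0.5289 1")

```text
time_s: 2.1
position: [0.4562, -0.2831, 0.1257]
tcp_rot: [[0.333, 0.943, -0.0], [0.943, -0.333, 0.001], [0.0, -0.001, -1.0]]
force: [1.3, -0.5, 0.1]
opening: 0.999
grasp_force: 0.0
```

```bash
python3 -c "
from h import *
go((.457,-.309,.12,-19.2),(.457,-.309,.005,-19.2))"
```

```text
[-0.0241  0.0093  0.0057] [-0.03 -0.02 -0.23]
[-0.0242  0.0094  0.1207] [-0.03 -0.02 -0.23]
```

>>> pendant(steps="0 0 0 0 0 0 1;0 0 0 0 0 0 1;0 0 0 0 0 0 1")

```text
time_s: 2.4
position: [0.4561, -0.2798, 0.1263]
tcp_rot: [[0.332, 0.943, -0.001], [0.943, -0.332, 0.002], [0.001, -0.002, -1.0]]
force: [0.6, 0.3, -0.1]
opening: 0.996
grasp_force: 0.0
```

```bash
python3 - <<'E'
from h import *
go((.457,-.309,.12,-19.2),(.457,-.309,.005,-19.2))
from rig import bot, imaging, sensors, hand_in
c=imaging.capture("top");s=imaging.capture("side")
cv2.imwrite("pics/g1.png",np.vstack([cv2.resize(c["color"][190:280,350:450,::-1],(500,450))]))
E
```

```text
[-0.0272  0.0105  0.0063] [-0.1  -0.06 -0.18]
[-0.0273  0.0107  0.1213] [-0.1  -0.06 -0.18]
```

>>> pendant(steps="-0.0272 0.0106 0.03 0 0 0 0.9;-0.0272 0.0106 0.06 0 0 0 0.9;-0.0272 0.0106 0.085 0 0 0 0.9;-0.0272 0.0106 0.1 0 0 0 0.9;-0.0272 0.0106 0.11 0 0 0 0.9;-0.0272 0.0106 0.12 0 0 0 0.9;-0.0272 0.0106 0.12 0 0 0 0.9;-0.0272 0.0106 0.12 0 0 0 0.9")

```text
time_s: 3.3
position: [0.4581, -0.3104, 0.007]
tcp_rot: [[0.332, 0.943, 0.001], [0.943, -0.332, -0.001], [-0.0, 0.001, -1.0]]
force: [-0.6, 0.5, 0.2]
opening: 0.902
grasp_force: 0.0
```

```bash
python3 -c "
from h import *
go((.457,-.309,.005,-19.2))"
```

```text
[ 0.0009 -0.0015  0.002 ] [ 0.04  0.02 -0.17]
```

>>> pendant(steps="0.001 -0.001 0.0025 0 0 0 0.9;0.001 -0.001 0.0025 0 0 0 0;0.001 -0.001 0.0025 0 0 0 0;0.001 -0.001 0.0025 0 0 0 0;0.001 -0.001 0.0025 0 0 0 0;0.001 -0.001 0.0025 0 0 0 0;0.001 -0.001 0.0025 0 0 0 0;0.001 -0.001 0.0025 0 0 0 0;0.001 -0.001 0.0025 0 0 0 0;0.001 -0.001 0.0025 0 0 0 0")

```text
time_s: 4.3
position: [0.4572, -0.3092, 0.0041]
tcp_rot: [[0.332, 0.943, 0.0], [0.943, -0.332, -0.0], [-0.0, 0.0, -1.0]]
force: [-0.8, -0.5, 1.3]
opening: 0.518
grasp_force: 30.0
```

```bash
python3 -c "
from h import *
p=jig(0,-.03,.012+.08); print(p)
go((.458,-.31,.2,-19.2),(*p[:2],.2,11.26))"
```

```text
[ 0.47055784 -0.04082254  0.1515    ]
[-0.0005  0.0011 -0.1959] [ 0.01  0.01 -0.2 ]
[ 0.2576 -0.0765 -0.1959] [ 1.000e-02  1.000e-02 -3.066e+01]
```

Converted, -30.7 degrees / 180 = -0.1706.

>>> pendant(steps="0 0 -0.04 0 0 0 0;0 0 -0.08 0 0 0 0;0 0 -0.12 0 0 0 0;0 0 -0.16 0 0 0 0;0 0 -0.196 0 0 0 0;0.03 -0.009 -0.196 0 0 -0.0222 0;0.06 -0.018 -0.196 0 0 -0.0444 0;0.09 -0.027 -0.196 0 0 -0.0667 0;0.12 -0.036 -0.196 0 0 -0.0889 0;0.15 -0.045 -0.196 0 0 -0.1111 0;0.18 -0.054 -0.196 0 0 -0.1333 0;0.21 -0.063 -0.196 0 0 -0.1556 0;0.235 -0.07 -0.196 0 0 -0.1706 0;0.25 -0.0745 -0.196 0 0 -0.1706 0;0.258 -0.0765 -0.196 0 0 -0.1706 0;0.258 -0.0765 -0.196 0 0 -0.1706 0;0.258 -0.0765 -0.196 0 0 -0.1706 0;0.258 -0.0765 -0.196 0 0 -0.1706 0")

```text
time_s: 6.1
position: [0.4708, -0.0412, 0.2]
tcp_rot: [[-0.195, 0.981, 0.0], [0.981, 0.195, -0.0], [-0.0, 0.0, -1.0]]
force: [0.4, -0.1, -1.7]
opening: 0.521
grasp_force: 30.0
```

```bash
cat > look.py <<'E'
from h import *
from rig import bot, imaging, sensors, hand_in
import sys
n=sys.argv[1];t,s=imaging.capture("top"),imaging.capture("side");pickle.dump((t,s),open(n+".pkl","wb"))
def g(im,x0,y0,w,h,k):
    o=cv2.resize(im[y0:y0+h,x0:x0+w,::-1],None,fx=k,fy=k,interpolation=cv2.INTER_CUBIC)
    for x in range(-(-x0//10)*10,x0+w,10):
        X=int((x-x0+.5)*k);cv2.line(o,(X,0),(X,5),(0,0,255),1)
        if x%20==0:cv2.putText(o,str(x),(X-10,15),0,.35,(0,0,255),1)
    for y in range(-(-y0//10)*10,y0+h,10):
        Y=int((y-y0+.5)*k);cv2.line(o,(0,Y),(5,Y),(0,0,255),1);cv2.putText(o,str(y),(7,Y+4),0,.35,(0,0,255),1)
    return o
a=g(t["color"],225,160,125,100,5);b=g(s["color"],215,150,125,100,5)
m=np.zeros((600,800,3),np.uint8)
a=cv2.resize(g(t["color"],240,180,90,75,4.4),None,fx=1,fy=1);b=g(s["color"],225,150,90,130,4.4)
m[:a.shape[0],:a.shape[1]]=a;m[:b.shape[0],400:400+b.shape[1]]=b[:, :400]
cv2.imwrite(f"pics/{n}.png",m)
E
python3 -c "
from h import *
p=jig(0,-.015,.0); 
go((*p[:2],.2,11.26))"; python3 look.py l1
```

```text
[ 0.0154 -0.0002 -0.    ] [ 0.    0.02 -0.02]
```

View pics/l1.png

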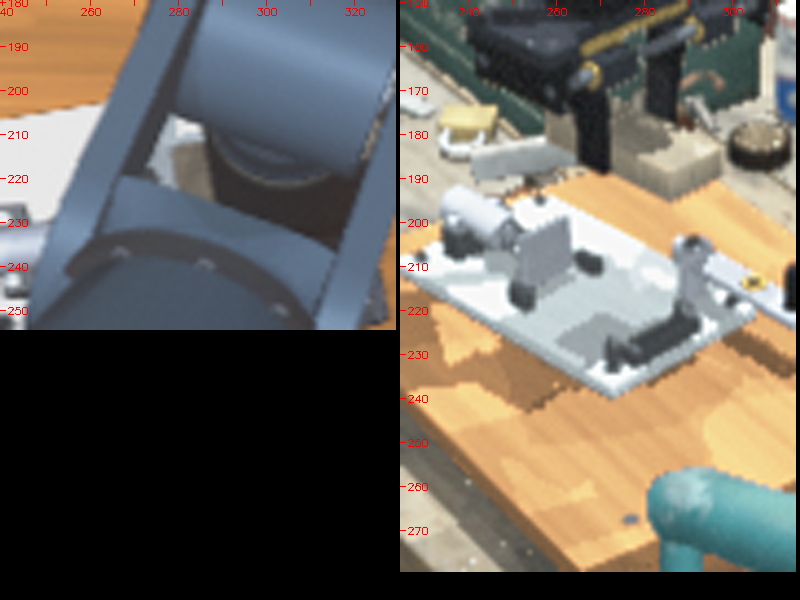

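The side picture shows the offcut held level by the fingers. The bottom of its near vertical edge is at original (286.5,195), and its right end corner is at (297.7,184.7–190). The arm hides it from the top camera.

```bash
python3 - <<'E'
from h import *
t,s=pickle.load(open("l1.pkl","rb"))
for o in(-.01,-.005,0):
    P=np.array([[-23,-55,-4],[-23,-55,19],[23,-55,-4],[23,-55,19]])/1000+[0,o,0]
    print(o,proj(s,T(.4708,-.0412,.2,JT,P)).round(1).tolist())
# brightness profile rows for exact edges
g=s["color"].astype(int)
for v in(187,190,193):print(v,[tuple(x)[0] for x in g[v,276:304]])
print([x[0] for x in g[180:202,288]])
E
```

```text
-0.01 [[287.2, 197.3], [287.2, 189.5], [299.5, 191.0], [299.6, 183.4]]
-0.005 [[285.8, 196.6], [285.8, 188.9], [298.1, 190.4], [298.2, 182.7]]
0 [[284.5, 196.0], [284.4, 188.2], [296.7, 189.7], [296.8, 182.1]]
187 [np.int64(133), np.int64(135), np.int64(145), np.int64(152), np.int64(151), np.int64(170), np.int64(190), np.int64(212), np.int64(218), np.int64(217), np.int64(216), np.int64(214), np.int64(206), np.int64(201), np.int64(183), np.int64(171), np.int64(161), np.int64(160), np.int64(154), np.int64(150), np.int64(141), np.int64(140), np.int64(176), np.int64(190), np.int64(133), np.int64(71), np.int64(54), np.int64(40)]
190 [np.int64(135), np.int64(122), np.int64(123), np.int64(131), np.int64(129), np.int64(132), np.int64(138), np.int64(140), np.int64(152), np.int64(159), np.int64(168), np.int64(169), np.int64(163), np.int64(158), np.int64(152), np.int64(132), np.int64(141), np.int64(137), np.int64(132), np.int64(137), np.int64(140), np.int64(173), np.int64(209), np.int64(218), np.int64(208), np.int64(197), np.int64(189), np.int64(184)]
193 [np.int64(237), np.int64(240), np.int64(240), np.int64(238), np.int64(221), np.int64(167), np.int64(135), np.int64(122), np.int64(128), np.int64(129), np.int64(144), np.int64(138), np.int64(134), np.int64(138), np.int64(145), np.int64(199), np.int64(202), np.int64(243), np.int64(242), np.int64(244), np.int64(244), np.int64(243), np.int64(244), np.int64(241), np.int64(236), np.int64(226), np.int64(222), np.int64(224)]
[np.int64(206), np.int64(217), np.int64(217), np.int64(214), np.int64(208), np.int64(209), np.int64(208), np.int64(206), np.int64(185), np.int64(170), np.int64(163), np.int64(156), np.int64(146), np.int64(134), np.int64(139), np.int64(205), np.int64(243), np.int64(244), np.int64(241), np.int64(238), np.int64(235), np.int64(234)]
```

```bash
python3 - <<'E'
from h import *
d=pickle.load(open("d0.pkl","rb"));t=d["top"]
print(proj(t,[jig(0,-.047,.026),jig(0,.038,.026),jig(.01,0,.026)]), "expect mid (307,226.3),(273,231.7)")
go((*jig(0,-.016,0)[:2],.2,11.26),(*jig(0,-.016,0)[:2],.094,11.26))
E
```

```text
[[306.14585165 225.46117055]
 [273.21748605 231.04975857]
 [287.28336949 224.71352009]] expect mid (307,226.3),(273,231.7)
[ 0.0144 -0.0001  0.    ] [ 0.    0.01 -0.03]
[ 0.0144 -0.0002  0.106 ] [ 0.    0.01 -0.03]
```

>>> pendant(steps="0.007 0 0.02 0 0 0 0;0.0144 -0.0002 0.04 0 0 0 0;0.0144 -0.0002 0.06 0 0 0 0;0.0144 -0.0002 0.08 0 0 0 0;0.0144 -0.0002 0.095 0 0 0 0;0.0144 -0.0002 0.106 0 0 0 0;0.0144 -0.0002 0.106 0 0 0 0;0.0144 -0.0002 0.106 0 0 0 0")

```text
time_s: 7.0
position: [0.4679, -0.0266, 0.0942]
tcp_rot: [[-0.196, 0.981, 0.0], [0.981, 0.196, -0.0], [-0.0, 0.0, -1.0]]
force: [-0.2, 0.3, -0.3]
opening: 0.523
grasp_force: 30.0
```

```bash
python3 look.py l2; python3 -c "
from h import *
go((*jig(0,-.016,0)[:2],.094,11.26),(*jig(0,.010,0)[:2],.094,11.26))"
```

```text
[-0.0004 -0.0006  0.0007] [0.08 0.05 0.03]
[ 0.0256 -0.0005  0.0007] [0.08 0.05 0.03]
```

View pics/l2.png

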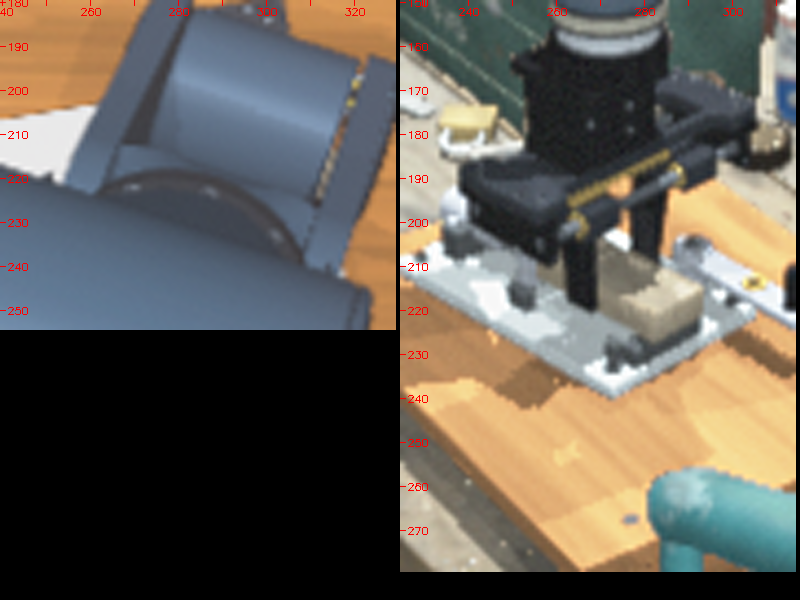

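The side picture shows the offcut level and just above the end stop. Its near end face spans (648–702, 280–340) in the crop, and the pusher is still ahead of the far end. Lug midpoints in the first top image suggest the nest centre is about 1 mm towards −x, so I'll shift by that much while pressing.

>>> pendant(steps="0.005 -0.0015 0 0 0 0 0;0.009 -0.0015 0 0 0 0 0;0.013 -0.0015 0 0 0 0 0;0.016 -0.0015 0 0 0 0 0;0.019 -0.0015 0 0 0 0 0;0.022 -0.0015 0 0 0 0 0;0.025 -0.0015 0 0 0 0 0;0.026 -0.0015 0 0 0 0 0;0.026 -0.0015 0 0 0 0 0;0.026 -0.0015 0 0 0 0 0")

```text
time_s: 8.1
position: [0.4616, -0.0025, 0.0945]
tcp_rot: [[-0.199, 0.98, 0.001], [0.98, 0.199, -0.003], [-0.003, 0.001, -1.0]]
force: [-1.9, -8.7, 1.9]
opening: 0.52
grasp_force: 30.0
```

```bash
python3 -c "
from h import *
go((*jig(-.001,.010,0)[:2],.094,11.26),(*jig(-.001,.010,0)[:2],.0755,11.26))"
```

```text
[0.0006 0.0003 0.0005] [0.03 0.19 0.19]
[0.0007 0.0003 0.019 ] [0.03 0.19 0.19]
```

>>> pendant(steps="0.002 0 0 0 0 0 0;0.002 0 0.003 0 0 0 0;0.002 0 0.005 0 0 0 0;0.002 0 0.007 0 0 0 0;0.002 0 0.009 0 0 0 0;0.002 0 0.009 0 0 0 0")

```text
time_s: 8.7
position: [0.4635, -0.001, 0.0858]
tcp_rot: [[-0.198, 0.98, 0.006], [0.98, 0.198, -0.004], [-0.005, 0.005, -1.0]]
force: [2.0, -8.7, 1.1]
opening: 0.521
grasp_force: 30.0
```

```bash
python3 look.py l3;python3 -c "
from h import *
go((*jig(-.001,.010,0)[:2],.0755,11.26))"
```

```text
[-0.0004 -0.002   0.0104] [0.3  0.28 0.15]
```

View pics/l3.png

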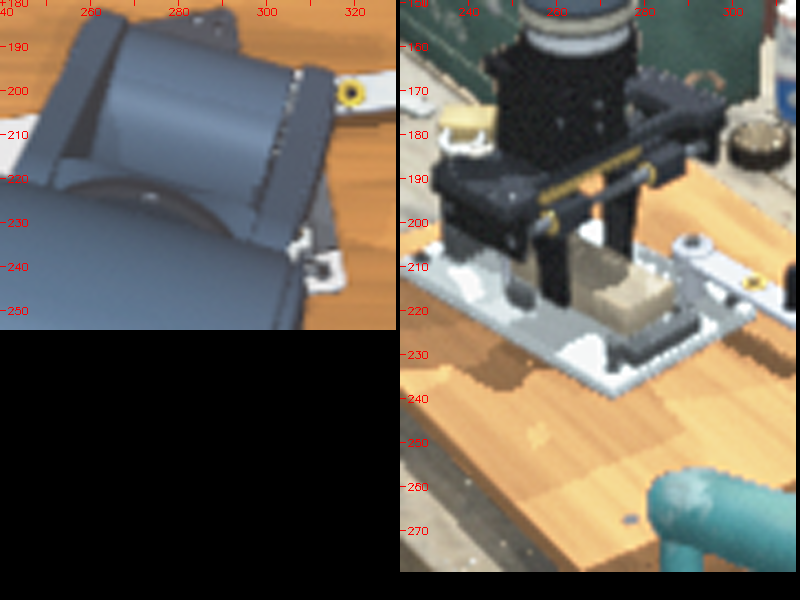

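The side picture shows the offcut with its near end just inside the end stop. Its bottom near corner is at crop (625,335) and its right end at (675,300). The stop's bar runs from (612,350) to (698,320). I'll check the lateral alignment numerically.

```bash
python3 - <<'E'
from h import *
t,s=pickle.load(open("l3.pkl","rb"))
c=lambda P:((proj(s,np.array(P))-[224.5,149.5])*4.4+[400,0]).round(0).tolist()
print("bar inner top, outer top",c([jig(-.03,-.055,.026),jig(.03,-.055,.026)]))
print("base front corner",c([jig(-.052,-.07,.012)]))
for x in(-.003,0,.003):print(x,"face: BL TL TR BR",c([jig(x+a,-.055+.006,z) for a,z in((-.023,.021),(-.023,.044),(.023,.044),(.023,.021))]))
E
```

```text
bar inner top, outer top [[622.0, 345.0], [689.0, 308.0]]
base front corner [[613.0, 387.0]]
-0.003 face: BL TL TR BR [[620.0, 345.0], [619.0, 314.0], [671.0, 286.0], [672.0, 317.0]]
0 face: BL TL TR BR [[623.0, 343.0], [623.0, 312.0], [675.0, 284.0], [675.0, 315.0]]
0.003 face: BL TL TR BR [[627.0, 341.0], [626.0, 311.0], [678.0, 283.0], [678.0, 313.0]]
```

>>> pendant(steps="0 -0.0005 0.002 0 0 0 0;0 -0.0005 0.004 0 0 0 0;0 -0.0005 0.006 0 0 0 0;0 -0.0005 0.008 0 0 0 0;0 -0.0005 0.0095 0 0 0 0;0 -0.0005 0.0095 0 0 0 0")

```text
time_s: 9.4
position: [0.4635, -0.0011, 0.0764]
tcp_rot: [[-0.198, 0.98, 0.007], [0.98, 0.198, -0.004], [-0.005, 0.006, -1.0]]
force: [1.4, -9.2, 0.9]
opening: 0.521
grasp_force: 30.0
```

```bash
python3 -c "
from h import *
go((*jig(-.000,.010,0)[:2],.0755,11.26))"
```

```text
[-0.0003 -0.0008  0.0009] [0.35 0.29 0.14]
```

Free so far. I'll lower until it touches the floor.

>>> pendant(steps="0 0 0.001 0 0 0 0;0 0 0.002 0 0 0 0;0 0 0.002 0 0 0 0")

```text
time_s: 9.7
position: [0.4636, -0.0011, 0.076]
tcp_rot: [[-0.197, 0.98, 0.008], [0.98, 0.197, -0.004], [-0.005, 0.007, -1.0]]
force: [0.1, -8.6, 16.6]
opening: 0.524
grasp_force: 30.0
```

>>> pendant(steps="0 0 0.001 0 0 0 0;0 0 0.002 0 0 0 0;0 0 0.002 0 0 0 0")

```text
time_s: 10.0
position: [0.4636, -0.001, 0.0755]
tcp_rot: [[-0.197, 0.98, 0.009], [0.98, 0.197, -0.004], [-0.006, 0.008, -1.0]]
force: [-3.7, -6.4, 31.5]
opening: 0.524
grasp_force: 30.1
```

>>> pendant(steps="0 0 -0.0035 0 0 0 0;-0.002 0 -0.0035 0 0 0 0;-0.004 0 -0.0035 0 0 0 0;-0.006 0 -0.0035 0 0 0 0;-0.007 0 -0.0035 0 0 0 0;-0.007 0 -0.0035 0 0 0 0")

```text
time_s: 10.6
position: [0.4643, -0.0055, 0.0762]
tcp_rot: [[-0.196, 0.981, 0.006], [0.981, 0.196, -0.0], [-0.001, 0.006, -1.0]]
force: [3.5, 3.0, 5.1]
opening: 0.523
grasp_force: 30.0
```

>>> pendant(steps="0 0 0 0 0 0 0.75;0 0 0 0 0 0 0.75;0 0 0 0 0 0 0.75;0 0 0 0 0 0 0.75;0 0 -0.02 0 0 0 0.75;0 0 -0.05 0 0 0 0.75;0 0 -0.09 0 0 0 0.75;0 0 -0.13 0 0 0 0.75;0 0 -0.16 0 0 0 0.75;-0.05 -0.03 -0.16 0 0 0 0.75;-0.1 -0.03 -0.16 0 0 0 0.75;-0.15 -0.03 -0.16 0 0 0 0.75;-0.2 -0.03 -0.16 0 0 0 0.75;-0.25 -0.03 -0.16 0 0 0 0.75;-0.25 -0.03 -0.16 0 0 0 0.75;-0.25 -0.03 -0.16 0 0 0 0.75")

```text
time_s: 12.2
position: [0.4806, -0.2584, 0.2343]
tcp_rot: [[-0.193, 0.981, -0.001], [0.981, 0.193, 0.001], [0.001, -0.001, -1.0]]
force: [0.9, 0.6, 0.3]
opening: 0.751
grasp_force: 0.0
```

```bash
sed -i 's/^a=cv2.resize(g(t.*/a=g(t["color"],240,185,87,75,4.5);b=g(s["color"],230,185,87,65,4.5)/' look.py; python3 look.py l4
```

```text
(no output)
```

View pics/l4.png

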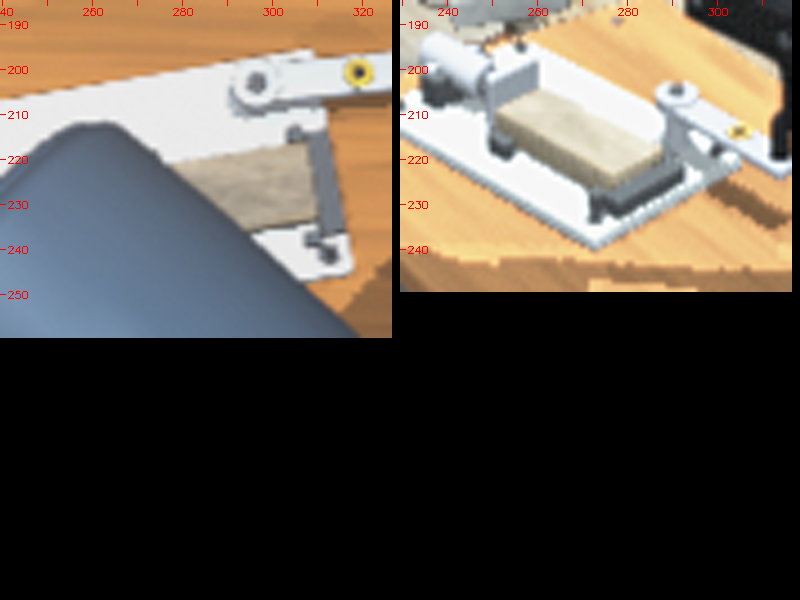

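The offcut is seated. In the side crop its near end is tight against the end stop at (585–665,180–160), and the far end touches the pusher at (495,110). The plate hasn't moved: its ring is still at top px (319,200.5). Next is the knob.

```bash
python3 - <<'E'
from h import *
a=1.513;print(jig(.058-.094*np.cos(a),-.032-.094*np.sin(a),.076))
go((.5403,-.1242,.2343,8),(.5403,-.1242,.112,8))
E
```

```text
[ 0.54083056 -0.12455579  0.1355    ]
[0.1169 0.0848 0.0002] [-0.11 -0.17  3.3 ]
[0.1165 0.0851 0.1225] [-0.11 -0.17  3.3 ]
```

Units first: turns go in shares of pi rad. So 3.3 degrees / 180 = 0.0183.

>>> pendant(steps="0.04 0.03 0 0 0 0.0056 0.6;0.08 0.06 0 0 0 0.0111 0.6;0.117 0.085 0 0 0 0.0183 0.6;0.1167 0.085 0.03 0 0 0.0183 0.6;0.1167 0.085 0.06 0 0 0.0183 0.6;0.1165 0.085 0.09 0 0 0.0183 0.6;0.1165 0.085 0.11 0 0 0.0183 0.6;0.1165 0.085 0.1225 0 0 0.0183 0.6;0.1165 0.085 0.1225 0 0 0.0183 0.22;0.1165 0.085 0.1225 0 0 0.0183 0.22;0.1165 0.085 0.1225 0 0 0.0183 0.22;0.1165 0.085 0.1225 0 0 0.0183 0.22;0.1165 0.085 0.1225 0 0 0.0183 0.22")

```text
time_s: 13.6
position: [0.5421, -0.1265, 0.1134]
tcp_rot: [[-0.139, 0.99, 0.002], [0.99, 0.139, -0.001], [-0.001, 0.001, -1.0]]
force: [-0.3, -0.5, -0.5]
opening: 0.258
grasp_force: 0.0
```

```bash
cat > arc.py <<'E'
from h import *
from rig import bot, imaging, sensors, hand_in
s=sensors.read_state();R=np.array(s["tcp_rot"]);p=np.array(s["position"])
for a in np.r_[np.arange(1.513,0,-.14),0]:
    k=jig(.058-.094*np.cos(a),-.032-.094*np.sin(a),0);k[2]=p[2]
    psi=np.degrees(a-np.pi/2)+11.26
    print(round(a,2),(R.T@(k-p)).round(4),Ro.from_matrix(R.T@Rdown(psi)).as_rotvec(degrees=True).round(1))
E
python3 arc.py
```

```text
1.51 [ 0.0021 -0.001  -0.    ] [0.1 0.1 0. ]
1.37 [ 0.003  -0.0141 -0.    ] [0.1 0.  8.1]
1.23 [ 0.0058 -0.0269 -0.    ] [ 0.1  0.  16.1]
1.09 [ 0.0103 -0.0393 -0.0001] [ 0.1  0.  24.1]
0.95 [ 0.0165 -0.0509 -0.0001] [ 0.1  0.  32.1]
0.81 [ 0.0242 -0.0615 -0.0001] [ 0.1  0.  40.2]
0.67 [ 0.0334 -0.0709 -0.0001] [ 0.1  0.  48.2]
0.53 [ 0.0438 -0.079  -0.0002] [ 0.1  0.  56.2]
0.39 [ 0.0552 -0.0855 -0.0002] [ 0.1  0.  64.2]
0.25 [ 0.0674 -0.0904 -0.0002] [ 0.1 -0.  72.2]
0.11 [ 0.0802 -0.0935 -0.0002] [ 0.1 -0.  80.3]
0.0 [ 0.0907 -0.0947 -0.0002] [ 0.1 -0.  86.7]
```

Converted, 72 degrees / 180 = 0.4.

>>> pendant(steps="0.0023 -0.007 0 0 0 0.0222 0.22;0.003 -0.0141 0 0 0 0.0444 0.22;0.0043 -0.0205 0 0 0 0.0667 0.22;0.0058 -0.0269 0 0 0 0.0889 0.22;0.0079 -0.0333 0 0 0 0.1111 0.22;0.0103 -0.0393 0 0 0 0.1333 0.22;0.0133 -0.0452 0 0 0 0.1556 0.22;0.0165 -0.0509 0 0 0 0.1778 0.22;0.0202 -0.0563 0 0 0 0.2 0.22;0.0242 -0.0615 0 0 0 0.2222 0.22;0.0287 -0.0664 0 0 0 0.2444 0.22;0.0334 -0.0709 0 0 0 0.2667 0.22;0.0385 -0.0751 0 0 0 0.2889 0.22;0.0438 -0.079 0 0 0 0.3111 0.22;0.0494 -0.0824 0 0 0 0.3333 0.22;0.0552 -0.0855 0 0 0 0.3556 0.22;0.0612 -0.0881 0 0 0 0.3778 0.22;0.0674 -0.0904 0 0 0 0.4 0.22;0.0674 -0.0904 0 0 0 0.4 0.22;0.0674 -0.0904 0 0 0 0.4 0.22")

```text
time_s: 15.6
position: [0.4431, -0.0723, 0.1129]
tcp_rot: [[0.898, 0.44, 0.001], [0.44, -0.898, -0.0], [0.001, 0.001, -1.0]]
force: [-0.2, -0.4, -0.4]
opening: 0.225
grasp_force: 0.0
```

```bash
python3 arc.py | tail -3
```

```text
0.25 [0. 0. 0.] [ 0.  -0.   0.3]
0.11 [ 0.001  -0.0131 -0.    ] [ 0.  -0.   8.4]
0.0 [ 0.0032 -0.0235 -0.    ] [ 0.  -0.  14.8]
```

Converted, 14.8 degrees / 180 = 0.0822.

>>> pendant(steps="0.0003 -0.0065 0 0 0 0.0222 0.22;0.001 -0.0131 0 0 0 0.0444 0.22;0.002 -0.0185 0 0 0 0.0667 0.22;0.0032 -0.0235 0 0 0 0.0822 0.22;0.0037 -0.0255 0 0 0 0.0822 0.22;0.0037 -0.0255 0 0 0 0.0822 0.22")

```text
time_s: 16.2
position: [0.4351, -0.0476, 0.1127]
tcp_rot: [[0.981, 0.196, 0.0], [0.196, -0.981, -0.0], [0.0, 0.0, -1.0]]
force: [-0.3, -0.7, -0.1]
opening: 0.222
grasp_force: 0.0
```

>>> pendant(steps="0 -0.001 0 0 0 0 0.22;0 -0.002 0 0 0 0 0.22;0 -0.002 0 0 0 0 0.22")

```text
time_s: 16.5
position: [0.4347, -0.0458, 0.1126]
tcp_rot: [[0.981, 0.195, 0.0], [0.195, -0.981, -0.0], [0.0, 0.0, -1.0]]
force: [0.3, -0.7, 0.7]
opening: 0.218
grasp_force: 0.4
```

>>> pendant(steps="0 -0.001 0 0 0 0 0.22;0 -0.002 0 0 0 0 0.22;0 -0.002 0 0 0 0 0.22")

```text
time_s: 16.8
position: [0.4348, -0.0454, 0.1126]
tcp_rot: [[0.981, 0.196, 0.001], [0.196, -0.981, -0.003], [0.0, 0.004, -1.0]]
force: [-0.8, -9.2, -0.6]
opening: 0.223
grasp_force: 4.1
```

```bash
python3 -c "
from h import *
from rig import bot, imaging, sensors, hand_in
s=sensors.read_state();print(s['moment'],s['grasp_force'],(T(0,0,0,-JT,np.array(s['position'])-[JX,JY,.0595])).round(4))"
```

```text
[-1.525473    0.3912341  -0.02635969] 4.057931452989578 [[-0.036  -0.0275  0.0531]]
```

>>> pendant(steps="0 0.003 0 0 0 0 0.22;0 0.003 0 0 0 0 0.4;0 0.003 0 0 0 0 0.4;0 0.003 0 0 0 0 0.4;0 0.003 -0.03 0 0 0 0.4;0 0.003 -0.07 0 0 0 0.4;0 0.003 -0.11 0 0 0 0.4;0 0.003 -0.15 0 0 0 0.4;0 0.05 -0.15 0 0 0 0.4;0 0.1 -0.15 0 0 0 0.4;0 0.15 -0.15 0 0 0 0.4;0 0.2 -0.15 0 0 0 0.4;0 0.25 -0.15 0 0 0 0.4;0 0.3 -0.15 0 0 0 0.4;0 0.35 -0.15 0 0 0 0.4;0 0.35 -0.15 0 0 0 0.4;0 0.35 -0.15 0 0 0 0.4")

```text
time_s: 18.5
position: [0.5016, -0.3873, 0.2614]
tcp_rot: [[0.981, 0.193, -0.001], [0.193, -0.981, 0.002], [-0.001, -0.002, -1.0]]
force: [0.1, 0.7, -0.3]
opening: 0.399
grasp_force: 0.0
```

```bash
python3 - <<'E'
from h import *
from rig import bot, imaging, sensors, hand_in
d=pickle.load(open("d0.pkl","rb"))
for n in("top","side"):
    c=imaging.capture(n)
    K=jig(-.036,-.032,.076);r=jig(.058-.06,-.032,.046)
    print(n,"pred knob top",proj(c,K).round(1))
    u=proj(c,jig(-.036,-.032,.061))[0].round().astype(int);x0,y0=u-12
    h=cv2.cvtColor(c["color"],cv2.COLOR_RGB2HSV)[y0:y0+25,x0:x0+25]
    for name,m in(("dark",h[...,2]<90),("yellow",(h[...,0]>20)&(h[...,0]<35)&(h[...,1]>130))):
        k,l,st,ce=cv2.connectedComponentsWithStats(m.astype(np.uint8))
        print(name,[(st[i].tolist(),(ce[i]+[x0,y0]).round(1).tolist()) for i in range(1,k) if st[i,4]>5],(x0,y0))
    # bystander check: changes outside robot
    for nm,P in(("red",[226/1.4,343/1.4]),("plug",[540/1.4,278/1.4]),("lock",[217/1.4,266/1.4])):
        if n=="top":
            a,b=int(P[0]),int(P[1]);sl=np.s_[b-14:b+14,a-14:a+14];print(nm,np.abs(c["color"][sl].astype(int)-d[n]["color"][sl]).mean())
E
```

```text
top pred knob top [[303.5 238. ]]
dark [] (np.int64(291), np.int64(227))
yellow [] (np.int64(291), np.int64(227))
red 14.636054421768707
plug 10.229591836734693
lock 15.964285714285714
side pred knob top [[267.1 210.1]]
dark [([10, 7, 4, 10, 35], [266.7, 214.5])] (np.int64(255), np.int64(203))
yellow [] (np.int64(255), np.int64(203))
```

```bash
python3 - <<'E'
from h import *
from rig import bot, imaging, sensors, hand_in
d=pickle.load(open("d0.pkl","rb"));c=imaging.capture("top")
g=lambda q:cv2.cvtColor(q["color"],cv2.COLOR_RGB2GRAY)
print(g(c)[228:250:2,286:316:2])
for nm,P in(("red",(161,245)),("plug",(386,199)),("lock",(155,190))):
    a,b=P;T0=g(d["top"])[b-14:b+14,a-14:a+14];S=g(c)[b-20:b+20,a-20:a+20]
    r=cv2.matchTemplate(S,T0,cv2.TM_CCOEFF_NORMED);print(nm,cv2.minMaxLoc(r)[1::2])
E
```

```text
[[ 96 104 100 110 117 119 121 122 122 126 128 129 132 133 134]
 [101  97 108 115 117 120 119 121 122 125 125 128 130 132 135]
 [ 97 106 112 114 116 117 118 119 120 122 125 126 128 131 132]
 [103 108 112 113 115 115 116 118 118 121 122 125 126 128 131]
 [107 109 110 111 112 115 114 116 117 119 121 123 124 127 130]
 [105 107 109 109 111 111 113 114 115 117 120 120 123 125 129]
 [104 105 106 108 109 111 110 113 115 115 118 120 121 123 126]
 [100 102 104 105 106 108 110 111 113 115 115 119 119 121 124]
 [ 96  99 100 103 105 107 108 110 112 113 115 117 118 120 122]
 [ 94  97  99 101 101 105 107 108 110 111 113 115 116 118 119]
 [ 94  94  96  98  99 101 105 107 110 110 112 114 115 115 117]]
red (0.9994884133338928, (6, 6))
plug (0.936590313911438, (6, 6))
lock (0.9996463656425476, (6, 6))
```

```bash
python3 -c "
from rig import bot, imaging, sensors, hand_in
print(hand_in())"
```

```text
the job is handed in; nothing more can be done
None
```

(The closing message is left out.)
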